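# Hook a pan out from under a low rack and weigh it

### The arm

A 7-joint arm with a two-finger parallel gripper is mounted at the origin on the work surface. World frame = base frame: x ahead of the robot, y to its left, z up, the work surface at z = 0. Lengths are in m, angles in rad, forces in N, time in s.
With the tool pointing down it reaches from about 0.4 to 0.875 m from the base axis. Payload 19.3 kg.
Tool frame: the origin (TCP) lies at the very end of the fingers, on their centre line; the grasp point (between the pads) lies 19 mm behind it; z points along the fingers, y is the line along which they close (so a half turn about z gives the same grasp; the last joint's range is limited). The gripper opens to 85 mm and grips with 20 to 120 N. Pads are 22 mm wide; open, the fingers measure 114 mm over their backs; the gripper's body (76 mm by 85 mm) begins 54 mm behind the grasp point. The pads swing forward as they close: fully open they stand 13 mm farther back than shut.
Start: joints at [-1.353, 0.521, -0.036, 1.599, 0.021, 1.021, -0.113], TCP at [0.177, 0.599, 0.231] pointing down, gripper open.
Joint ranges: [-2.91, 2.91], [-0.3, 2.13], [-1.5, 1.42], [0.17, 2.43], [-1.26, 4.41], [0.16, 1.93], [-2.52, 2.52]. Speed limits (rad/s): [1.89, 1.89, 2.39, 2.39, 3.01, 3.01, 3.01].

### API

Orientations are given as [roll, pitch, yaw] about the fixed x, y, z axes, in that order (R = Rz(yaw) Ry(pitch) Rx(roll)).
In Python, from workcell import bot gives the robot as it stands.
- The arm moves only by the shell command python3 -m crank 'ROWS' [FORCE]. ROWS is a JSON object of lists of equal length, an entry for each row: "travel": the shift along the world's x, y, z in cm, a list of three; "turn": the turn, a rotation vector about the world's x, y, z in degrees, a list of three; "gripper": the closure, from 0 (fully open) to 1 (shut). A call has exactly 5 rows; each row is the pose to reach, as a shift and turn from the pose commanded when the call began; what a row does not reach only later rows make up. A row lasts 1/10 s, in which the tool goes at most 50 mm and 8.59 degrees, less where a joint would pass 70% of its speed; a pose out of reach is approached as far as the arm can. A call with a gripper value outside its range is refused whole. The fingers move at their own pace and stop on an object; FORCE is the grip in N (left out, the last holds). Time passes only in rows, so rows that repeat a pose let the fingers close, or fill a call up. It gives the time, the measured TCP pose, the force, the opening and the grip force at its end, in the units of the state.
- bot.observe(): the state, without advancing time (a new reading comes with each control period).
- bot.grab_frame(name): name is "scene" or "top" or "wrist"; returns a dict with "pixels" (420x560x3 uint8, red, green, blue), "fx", "fy", "cx", "cy" (pixels), "extrinsics" (4x4, takes a point from world to camera coordinates). Camera axes: x right, y down, z forward; pixel columns grow to the right and rows downward; lengths in m; the calibration is good to about 2 mm. A picture is of the moment at which its call begins. There is no depth.
- bot.job_done(): hands the job in; it is judged then, once.
The state is a dict: "clock": time; "qpos": joint angles; "qd": joint speeds; "joint_efforts": joint torques, N m; "position": TCP position; "tool_rot": TCP orientation; "force": force on the tool from outside, world axes, zero at the start; "moment": the same for the moment, N m; "grip_width": finger opening in m; "finger_force": force on a finger pad.
Only numpy, scipy, OpenCV 4.12 (cv2) and the standard library are available. Lean on these libraries where they do the work, as an engineer would, in place of code of your own. Each camera call takes 0.05 s, during which the arm holds its last target. There are 200 camera calls.

### The job

Use the pan hook to drag the open steel pan along the table until it is well clear of the low wire rack, never touching the pan with the gripper while any of it is still under the rack. Then set the pan upright on the middle of the scale's plate, and leave the hook lying on the cutting board where it came from. Set both down gently without dropping them, keep the pan from tipping, and leave the jar, the lidded tub and the shaker where they stand.

Things in the scene. Friction and masses are not known exactly. Their poses are not given: they have to be found in the camera images.
- rack: Low wire rack of dark steel, fixed to the table, 200 mm deep (its x) by 520 mm wide (its y). Origin on the table under its middle; +x away from the robot, so the front edge is at x = -100 mm. The deck lies 165 to 181 mm above the table (treat it as solid); four 12 mm posts at the corners; open at front and back.
- pan: Open-topped rectangular steel pan, 104 mm long (its x), 60 mm wide (its y), 60 mm high, walls and floor about 4 mm thick, plain straight walls without flange. About 0.2 to 0.45 kg. Origin at the centre of its underside. It stands under the rack in one of three places, its -x end towards the robot.
- hook: Pan hook, 0.2 kg: black bar handle 90 mm long (x -45 to 45), 22 wide (y), 26 high (z 0 to 26); an 8 mm steel rod rises from it to a gooseneck (centre at z = 50 from x = 85 to 152 mm), ending in a flat steel blade turned down: x = 155, 6 thick, 30 wide, z 52 to 0. Origin: centre of the handle's underside; +x to the blade, z up. It stands on handle and blade edge on the board.
- hook_blade (a point): Middle of the lower edge of the hook's blade (155 mm in front of the hook's origin); axes as the hook.
- board: White plastic cutting board, fixed, 260 mm (x) by 180 mm (y), 15 mm thick. Origin at the centre of its underside. It is on the robot's left or right.
- scale: Grey portion scale, fixed and rigid, 160 x 160 mm, with a 150 x 150 mm steel plate whose top is 50 mm above the table. Origin at the centre of its underside. It is to the other side of the robot than the board.
- scale_plate (a point): Centre of the top of the scale's plate; z up.
- jar: Bystander: round white plastic jar with a black lid, 74 mm across, 105 mm high, standing under the rack. Origin at the centre of its underside.
- tub: Bystander: white square tub with a white lid, 74 x 74 mm, 92 mm high, standing under the rack. Origin at the centre of its underside.
- shaker: Bystander: round aluminium shaker, 66 mm across, 81 mm high, standing in front of the rack, possibly in the pan's way out. Origin at the centre of its underside.
Things that resemble listed ones, but are neither listed nor needed, are in the scene too. Leave any pink or red look-alike of the scale alone.

How it is judged:
By the outcome, as a careful person would: the job done as asked, in the order asked, and still so for the second after the job is handed in, with the robot touching nothing.
It also fails if it takes over 69 s, if anything falls off the work surface, if the arm or the gripper's body presses on something with over 40 N, if the wrist force passes 120 N, or if a joint passes its speed limit or range.

## Working session

There is one attempt and no reset: what is moved stays moved. The work goes in short steps, Python scripts to look and compute and a shell command to move; the robot and the scene stay as the last step left them, time stands still between calls to the robot, and variables do not carry over. Pictures are saved under pics/ and viewed, at most 10 in all, crops included, and the job is handed in when it is done.

```bash
mkdir -p pics; ls; cat > h.py <<'E'
import numpy as np, cv2, pickle
from workcell import bot
def snap(name,tag):
    f=bot.grab_frame(name); f={k:np.array(v) for k,v in f.items()}
    pickle.dump(f,open(f'pics/{tag}.pkl','wb')); return f
def load(tag): return pickle.load(open(f'pics/{tag}.pkl','rb'))
def ray(f,u,v):
    E=f['extrinsics'];R=E[:3,:3];t=E[:3,3]
    d=R.T@np.array([(u-f['cx'])/f['fx'],(v-f['cy'])/f['fy'],1]);return -R.T@t,d
def atz(f,u,v,z):
    o,d=ray(f,u,v);return o+d*(z-o[2])/d[2]
def tri(*obs): # (f,u,v)...
    A=np.zeros((3,3));b=np.zeros(3)
    for f,u,v in obs:
        o,d=ray(f,u,v);d=d/np.linalg.norm(d);P=np.eye(3)-np.outer(d,d);A+=P;b+=P@o
    p=np.linalg.solve(A,b)
    return p,[np.round(proj(f,p)-[u,v],1).tolist() for f,u,v in obs]
def proj(f,p):
    E=f['extrinsics'];c=E[:3,:3]@p+E[:3,3];return np.array([f['fx']*c[0]/c[2]+f['cx'],f['fy']*c[1]/c[2]+f['cy']])
E
python3 - <<'E'
from h import *
np.set_printoptions(precision=3,suppress=True)
fs=[snap(n,n+'0') for n in('scene','top','wrist')]
for f in fs:
    E=f['extrinsics'];print(-E[:3,:3].T@E[:3,3],E[2,:3],f['fx'],f['cx'],f['cy'])
for f,n in zip(fs,('scene','top','wrist')):
    cv2.imwrite(f'pics/{n}0.png',cv2.resize(f['pixels'][...,::-1],(800,600),interpolation=cv2.INTER_CUBIC))
print(bot.observe())
E
```

```text
pics
[ 0.267 -0.356  1.097] [ 0.144  0.284 -0.948] 446.94812079903534 283.3435794882413 198.66126128075214
[ 0.363 -0.046  1.025] [ 0.084 -0.009 -0.996] 410.37905756605994 275.23489641658716 208.5118012419162
[0.103 0.62  0.373] [ 0.293 -0.088 -0.952] 376.95744347652436 278.1139106385412 213.53343259949585
{'clock': 0.15, 'qpos': array([-1.353,  0.522, -0.036,  1.6  ,  0.021,  1.021, -0.113]), 'qd': array([ 0.   , -0.001, -0.001, -0.003,  0.001,  0.001, -0.001]), 'joint_efforts': array([  0.003, -92.739,   1.981, -37.006,   0.018,   0.006,  -0.   ]), 'position': array([0.177, 0.599, 0.231]), 'tool_rot': array([-3.141,  0.   ,  2.854]), 'force': array([-0.564, -0.04 ,  0.614]), 'moment': array([-0.052,  0.026,  0.042]), 'finger_force': 0.0, 'grip_width': 0.08544046815816439}
```

View pics/scene0.png

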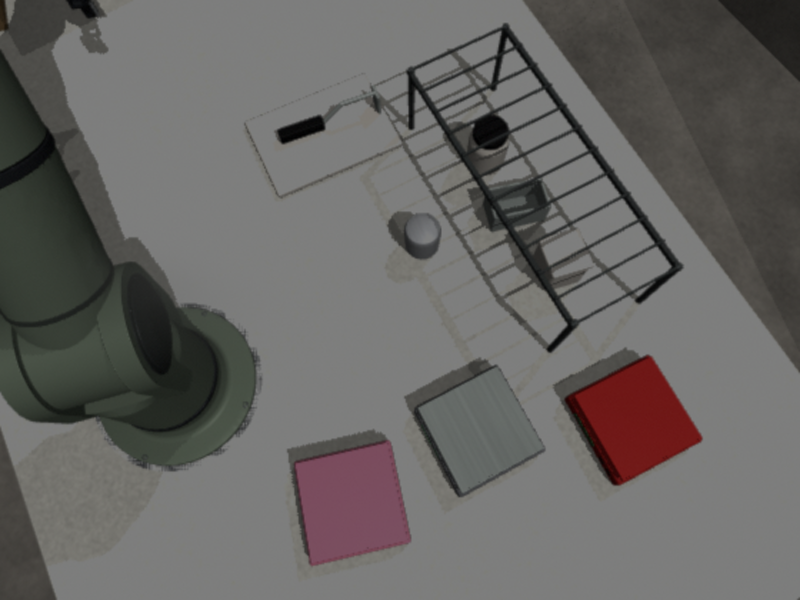

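View pics/top0.png

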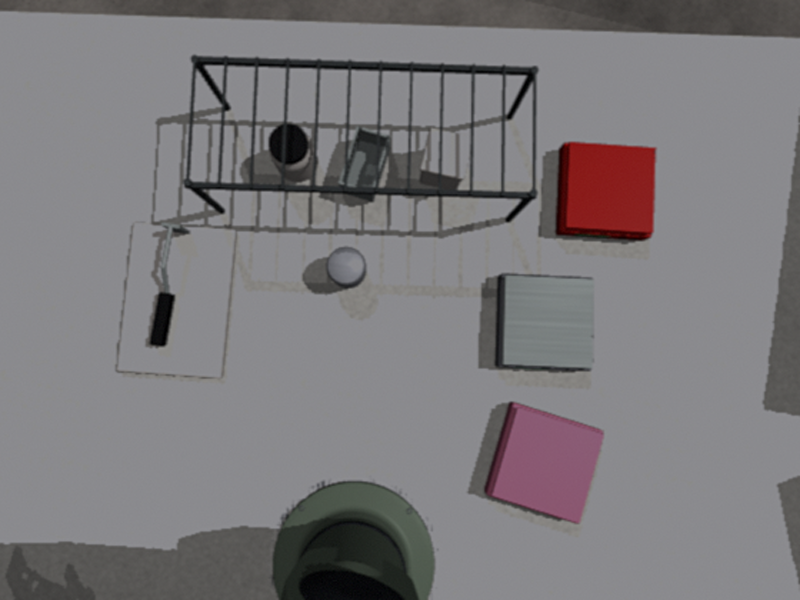

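The pictures show the pan under the rack (top about (365,165), scene (517,203)), the jar at (290,148), the white tub near (440,165), the shaker at (346,267) and the hook on the board at (165,290). Candidates for the scale are grey (546,322), red (607,190) and pink (546,462); I choose the grey one. Next are brightened crops.

```bash
python3 - <<'E'
from h import *
def crop(tag,x0,y0,w,h,s):
    im=load(tag)['pixels'][y0:y0+h,x0:x0+w,::-1].astype(float)
    im=np.clip((im/170)**0.7*255,0,255).astype(np.uint8)
    return cv2.resize(im,None,fx=s,fy=s,interpolation=cv2.INTER_CUBIC)
# native coords = x0+px/s
cv2.imwrite('pics/c1.png',crop('top0',75,35,310,235,2.55))
cv2.imwrite('pics/c2.png',crop('scene0',165,10,315,235,2.53))
E
```

```text
(no output)
```

View pics/c1.png

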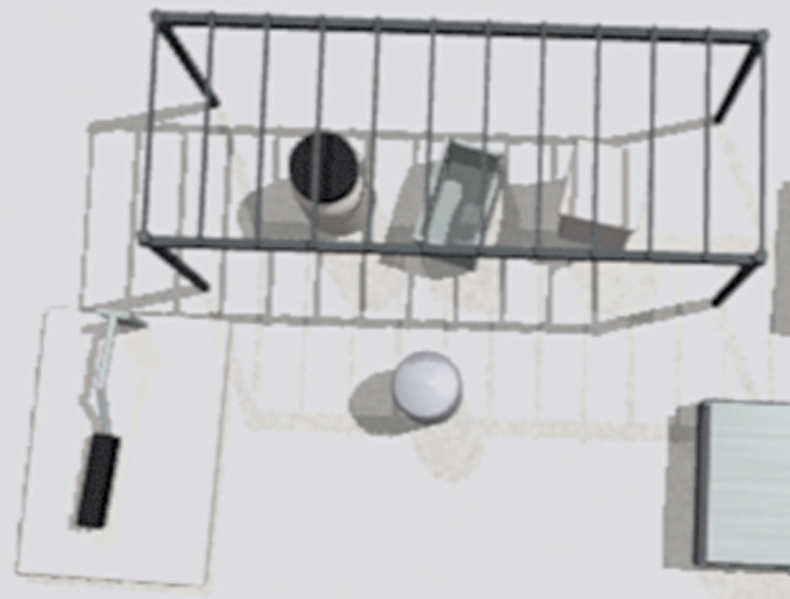

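View pics/c2.png

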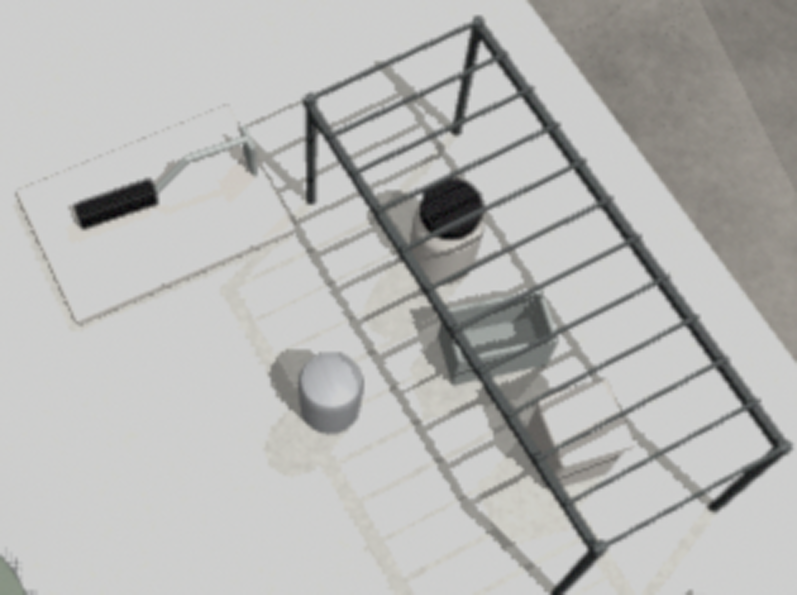

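Brightened crops. Crop 1 (top): hook handle (78–119,434–528), blade (110–147,314–325), pan rim far corners (449,140) and (505,153), shaker (427,386). Crop 2 (scene): pan rim (540,292), (556,330) and base corners (455,382), (552,365), hook handle (73–158,180–229), blade (245–257,130–175). The tub is at (600,190) in crop 1 and (585,430) in crop 2.

```bash
python3 - <<'E'
from h import *
from scipy.optimize import least_squares
np.set_printoptions(precision=4,suppress=True)
T=load('top0');S=load('scene0')
t=lambda x,y:(T,75+x/2.548,35+y/2.549)
s=lambda x,y:(S,165+x/2.53,10+y/2.53)
F=lambda f,x,y:(f,x*.7,y*.7)
print('rack');
for n,a,b in [('FL',(157,17),(478,21)),('NL',(144,238),(311,100)),('FR',(763,36),(785,448)),('NR',(762,257),(598,548))]:
    print(n,*tri(t(*a),s(*b)))
print('shaker top',*tri(t(427,384),s(333,375)))
print('jar top',*tri(t(325,166),s(452,209)))
print('handle far-left top',*tri(t(96,434),s(152,180)),'near-left',*tri(t(79,524),s(73,207)))
print('handle nearright bottom',*tri(t(103,528),s(83,229)),'farright',*tri(t(119,436),s(158,203)))
print('blade low right',*tri(t(147,325),s(257,175)))
print('rod top at blade',*tri(t(112,316),s(247,140)))
print('board')
for a,b in [((46,308),(229,106)),((230,320),(297,235)),((17,573),(17,192)),((205,585),(80,323))]: print(*tri(t(*a),s(*b)))
print('scale')
for a,b in [((503,274),(418,407)),((593,277),(497,367)),((498,368),(461,493)),((593,369),(545,449))]: print(*tri(F(T,*a),F(S,*b)))
print('pan FL',*tri(t(449,140),s(540,292)),'FR',*tri(t(505,153),s(557,328)))
def fit(obs,x0):
    def r(p):
        c,sn=np.cos(p[2]),np.sin(p[2]);R=np.array([[c,-sn,0],[sn,c,0],[0,0,1]])
        return np.concatenate([proj(o[0],R@m+[p[0],p[1],0])-o[1:] for m,o in obs])
    q=least_squares(r,x0,loss='soft_l1');return q.x,r(q.x).reshape(-1,2)
a,b,h=.052,.03,.06
obs=[((a,b,h),t(449,140)),((a,-b,h),t(505,153)),((a,b,h),s(540,292)),((a,-b,h),s(556,329)),((-a,-b,0),s(455,382)),((a,-b,0),s(552,366)),((-a,-b,0),t(475,270))]
print('pan',*fit([(np.array(m),o) for m,o in obs],[.7,-.05,-.2]))
print('tub')
print(*tri(t(576,140),s(528,405))) 
for p in [(576,140),(630,148),(560,214),(634,228)]: print(atz(*t(*p),.092))
E
```

```text
rack
FL [0.7809 0.2491 0.1872] [[0.1, -1.0], [-0.8, 0.4]]
NL [0.5954 0.2507 0.1816] [[0.3, -1.0], [-0.9, 0.3]]
FR [ 0.7839 -0.2565  0.182 ] [[0.2, -0.7], [-0.7, 0.3]]
NR [ 0.5928 -0.2556  0.1882] [[0.2, -0.5], [-0.5, 0.2]]
shaker top [0.4941 0.0205 0.0971] [[0.4, -1.2], [-1.2, 0.3]]
jar top [0.6869 0.1195 0.1038] [[0.1, -0.5], [-0.4, 0.2]]
handle far-left top [0.444  0.3302 0.0504] [[0.5, -1.1], [-1.0, 0.1]] near-left [0.3581 0.3438 0.0443] [[0.1, -0.2], [-0.2, 0.0]]
handle nearright bottom [0.3565 0.3287 0.0228] [[0.4, -0.9], [-0.9, 0.1]] farright [0.4439 0.3207 0.0191] [[0.2, -0.5], [-0.4, 0.1]]
blade low right [0.5535 0.2988 0.0221] [[0.3, -1.0], [-0.9, 0.2]]
rod top at blade [0.5532 0.3175 0.0631] [[0.3, -1.0], [-0.9, 0.2]]
board
[0.57   0.4017 0.0111] [[0.4, -1.2], [-1.1, 0.2]]
[ 0.566   0.2273 -0.0086] [[0.2, -0.6], [-0.6, 0.1]]
[0.3119 0.4085 0.019 ] [[0.6, -1.1], [-1.0, -0.0]]
[0.3059 0.2299 0.0193] [[0.5, -1.2], [-1.2, 0.1]]
scale
[ 0.4099 -0.234   0.1295] [[4.8, 32.2], [25.4, -21.0]]
[ 0.4382 -0.2782  0.3585] [[-1.8, 7.2], [6.9, -2.5]]
[ 0.3506 -0.3832 -0.6192] [[6.0, -9.1], [-12.0, -0.8]]
[ 0.3908 -0.3474  0.2852] [[22.2, -25.9], [-35.4, -4.9]]
pan FL [0.7286 0.0103 0.0706] [[0.2, -1.0], [-0.9, 0.3]] FR [ 0.7056 -0.043   0.106 ] [[0.3, -1.3], [-1.2, 0.5]]
pan [ 0.679  -0.     -0.2653] [[-1.5365 -2.7691]
 [ 0.2199 -0.7714]
 [ 0.0813 -0.639 ]
 [ 0.6419  5.2751]
 [-1.6871  2.2374]
 [-2.4553  0.3396]
 [-0.0539 -0.0912]]
tub
[ 0.6654 -0.1037  0.142 ] [[-0.5, 16.4], [12.8, -8.5]]
[ 0.722  -0.1071  0.092 ]
[ 0.7161 -0.1569  0.092 ]
[ 0.6521 -0.0941  0.092 ]
[ 0.6412 -0.162   0.092 ]
```

```bash
python3 -m crank '{"travel":[[3.5,-4.4,0],[6.2,-7.9,0],[9.3,-11.9,0],[12.4,-15.8,0],[14.8,-18.9,0]],"turn":[[0,0,3],[0,0,6],[0,0,9],[0,0,10.5],[0,0,10.5]],"gripper":[0,0,0,0,0]}' 60
python3 -m crank '{"travel":[[3.0,-3.8,0],[6.0,-7.7,0],[6.0,-7.7,0],[6.0,-7.7,0],[6.0,-7.7,0]],"turn":[[0,0,0],[0,0,0],[0,0,0],[0,0,0],[0,0,0]],"gripper":[0,0,0,0,0]}'
python3 - <<'E'
from h import *
np.set_printoptions(precision=4,suppress=True)
T=load('top0');S=load('scene0')
F=lambda f,x,y:(f,x*.7,y*.7)
for a,b in [((503,274),(497,367)),((593,277),(545,449)),((498,368),(418,407)),((593,369),(461,493))]: print(*tri(F(T,*a),F(S,*b)))
f=snap('wrist','w1')
im=np.clip((f['pixels'][...,::-1]/170.)**.7*255,0,255).astype(np.uint8)
cv2.imwrite('pics/w1.png',cv2.resize(im,(800,600),interpolation=cv2.INTER_CUBIC))
E
```

```text
clock: 0.65
position: [0.327, 0.4077, 0.2313]
tool_rot: [-3.141, 0.0, 3.037]
force: [0.0, 0.7, 0.3]
grip_width: 0.0858
finger_force: 0.0
clock: 1.15
position: [0.3849, 0.334, 0.2312]
tool_rot: [3.141, -0.0, 3.038]
force: [0.0, 1.1, 0.8]
grip_width: 0.0855
finger_force: 0.0
[ 0.4938 -0.2412  0.0367] [[0.1, -0.5], [-0.5, 0.1]]
[ 0.492  -0.3922  0.0442] [[0.1, -0.3], [-0.3, 0.1]]
[ 0.3398 -0.2356  0.0427] [[0.9, -2.6], [-2.8, 0.5]]
[ 0.3385 -0.3859  0.0628] [[0.2, -0.6], [-0.7, 0.1]]
```

View pics/w1.png

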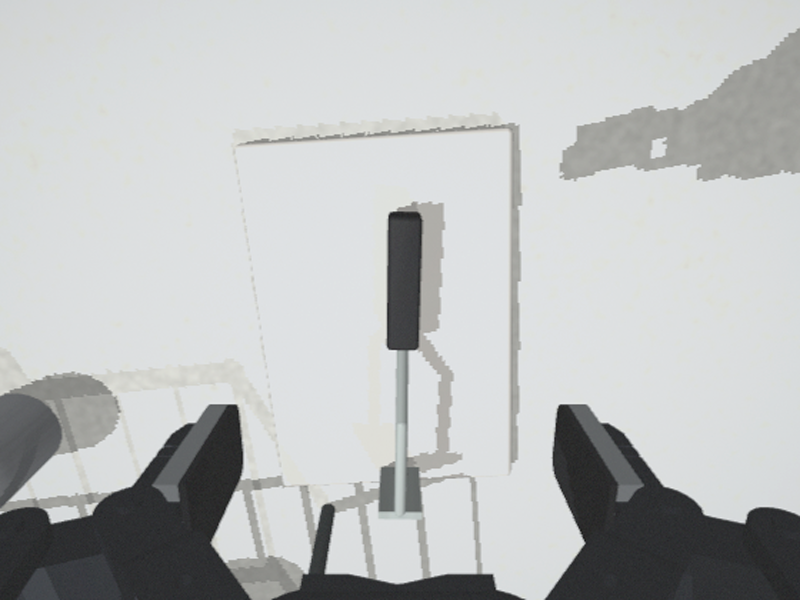

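Wrist view: the hook handle runs from (404,213) to (403,349), the rod goes straight down the picture, the blade top is at (400,516) and the fingers straddle the axis evenly.

```bash
python3 - <<'E'
from h import *
np.set_printoptions(precision=4,suppress=True)
W=load('w1');T=load('top0')
F=lambda x,y:(W,x*.7,y*.7)
for n,p,z in [('back',(404,215),.041),('front',(403,348),.041),('frontL',(387,347),.041),('frontR',(419,347),.041),('bladetop',(400,516),.067),('bladeleft low',(381,468),.015),('bladeright low',(419,468),.015)]: print(n,atz(*F(*p),z))
t=lambda x,y:(T,75+x/2.548,35+y/2.549)
print('check height: front-left corner vs top cam',*tri(F(419,347),t(96,434)),'back',*tri(F(420,213),t(79,524)))
E
```

```text
back [0.3562 0.3398 0.041 ]
front [0.444  0.3303 0.041 ]
frontL [0.4421 0.3198 0.041 ]
frontR [0.4443 0.341  0.041 ]
bladetop [0.5563 0.3167 0.067 ]
bladeleft low [0.5526 0.3025 0.015 ]
bladeright low [0.5556 0.3318 0.015 ]
check height: front-left corner vs top cam [0.4448 0.3393 0.0343] [[-1.9, -2.0], [-0.8, -0.9]] back [0.3575 0.3499 0.0296] [[-0.1, -0.1], [-0.0, -0.1]]
```

```bash
python3 -m crank '{"travel":[[0,0.25,-5],[0,0.25,-10],[0,0.25,-15],[0,0.25,-18.5],[0,0.25,-20.0]],"turn":[[0,0,0],[0,0,0],[0,0,0],[0,0,0],[0,0,0]],"gripper":[0,0,0,0,0]}' 60
python3 -m crank '{"travel":[[0,0,-0.6],[0,0,-1.2],[0,0,-1.2],[0,0,-1.2],[0,0,-1.2]],"turn":[[0,0,0],[0,0,0],[0,0,0],[0,0,0],[0,0,0]],"gripper":[0,0,0.5,1,1]}' 60
python3 -m crank '{"travel":[[0,0,0],[0,0,0],[0,0,0],[0,0,0],[0,0,0]],"turn":[[0,0,0],[0,0,0],[0,0,0],[0,0,0],[0,0,0]],"gripper":[1,1,1,1,1]}' 60
```

```text
clock: 1.7
position: [0.3833, 0.3357, 0.028]
tool_rot: [-3.139, -0.003, 3.039]
force: [-0.1, 1.2, 1.0]
grip_width: 0.0855
finger_force: 0.0
clock: 2.2
position: [0.3858, 0.3362, 0.0201]
tool_rot: [3.141, 0.001, 3.037]
force: [-0.9, -0.1, 0.4]
grip_width: 0.0443
finger_force: 0.0
clock: 2.7
position: [0.3857, 0.336, 0.02]
tool_rot: [3.141, 0.001, 3.037]
force: [-1.6, -1.3, 11.6]
grip_width: 0.0206
finger_force: 59.3
```

```bash
python3 -m crank '{"travel":[[0,0,1],[0,0,4],[0,0,8],[0,-4,10],[1,-8,10]],"turn":[[0,0,0],[0,0,0],[0,0,0],[0,0,-8],[0,0,-16]],"gripper":[1,1,1,1,1]}' 60
python3 -m crank '{"travel":[[1.5,-4.5,0],[3.1,-9.3,0],[3.1,-9.3,-2],[3.1,-9.3,-2],[3.1,-9.3,-2]],"turn":[[0,0,-8],[0,0,-13],[0,0,-13],[0,0,-13],[0,0,-13]],"gripper":[1,1,1,1,1]}' 60
python3 - <<'E'
from h import *
fs=[snap(n,n+'1') for n in('scene','top')]
def crop(f,x0,y0,w,h,s):
    im=f['pixels'][y0:y0+h,x0:x0+w,::-1].astype(float)
    im=np.clip((im/170)**0.7*255,0,255).astype(np.uint8)
    return cv2.resize(im,None,fx=s,fy=s,interpolation=cv2.INTER_CUBIC)
# scene crop native 250..410 x 60..210 ; top 170..330 x 70..220 ; s=2.5
cv2.imwrite('pics/p1.png',np.hstack([crop(fs[0],255,70,160,160,2.5),crop(fs[1],180,65,160,160,2.5)]))
E
```

```text
clock: 3.2
position: [0.3955, 0.2562, 0.1223]
tool_rot: [3.137, 0.001, 2.755]
force: [0.9, -0.5, -2.8]
grip_width: 0.0209
finger_force: 59.3
clock: 3.7
position: [0.4261, 0.1634, 0.0997]
tool_rot: [-3.141, -0.001, 2.532]
force: [0.2, 1.0, -1.8]
grip_width: 0.0208
finger_force: 59.3
```

View pics/p1.png

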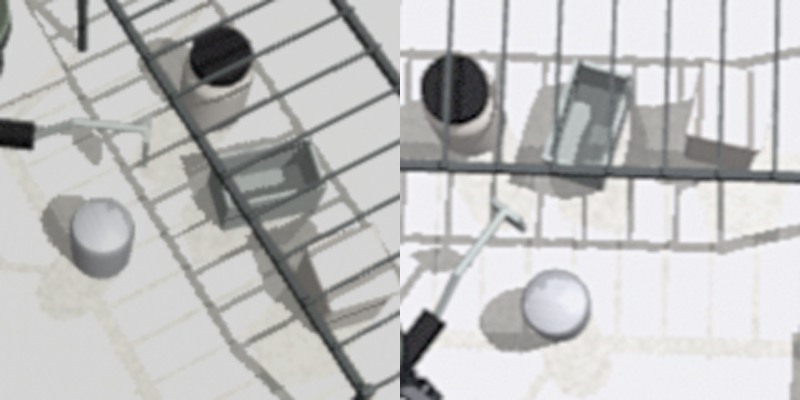

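The pair shows the hook held level (blade tip at (146,163) in the scene half, (510,215) in the top half) short of the pan. The pan's rim corners in the top half are (577,62), (630,78), (546,160), with the near base corner at (604,188).

```bash
python3 - <<'E'
from h import *
from scipy.optimize import least_squares
np.set_printoptions(precision=4,suppress=True)
S=load('scene1');T=load('top1')
s=lambda x,y:(S,255+x/2.5,70+y/2.5); t=lambda x,y:(T,180+(x-400)/2.5,65+y/2.5)
b=np.array([.5647,.0666,.0947])
for f,c in((S,s),(T,t)):
    for p in (b,b+[0,0,.056]):
        q=proj(f,p); print('blade pred crop',(q-[255,70])*2.5 if f is S else (q-[180,65])*2.5+[400,0])
a,w,h=.052,.03,.06
obs=[((a,w,h),t(577,62)),((a,-w,h),t(630,78)),((-a,w,h),t(546,160)),((-a,-w,0),t(604,188)),((a,w,h),s(306,138)),((a,-w,h),s(325,180)),((-a,-w,0),s(228,228)),((-a,w,h),s(211,182))]
def r(p):
    c,sn=np.cos(p[2]),np.sin(p[2]);R=np.array([[c,-sn,0],[sn,c,0],[0,0,1]])
    return np.concatenate([proj(o[0],R@np.array(m)+[p[0],p[1],0])-o[1:] for m,o in obs])
q=least_squares(r,[.68,0,-.25],loss='soft_l1');p=q.x;print(p,np.degrees(p[2]));print(r(p).reshape(-1,2))
for d in (.032,.036): print('blade target',p[:2]-d*np.array([np.cos(p[2]),np.sin(p[2])]))
E
```

```text
blade pred crop [140.9752 153.7469]
blade pred crop [144.0101 126.5447]
blade pred crop [510.1343 221.3975]
blade pred crop [502.8548 207.3577]
[ 0.6774 -0.0009 -0.2134] -12.224172387037191
[[-2.0158 -1.6639]
 [ 0.8658 -2.1731]
 [-0.249   0.0287]
 [ 1.2947  0.9766]
 [-0.1353 -0.642 ]
 [ 0.2927  2.8053]
 [-2.5412  3.3468]
 [-0.358  -8.0932]]
blade target [0.6461 0.0058]
blade target [0.6422 0.0067]
```

```bash
python3 -m crank '{"travel":[[2.5,-1.8,-1],[5,-3.7,-1],[7.2,-5.3,-1],[8.3,-6.1,-1],[8.3,-6.1,-1]],"turn":[[0,0,0],[0,0,0],[0,0,0],[0,0,0],[0,0,0]],"gripper":[1,1,1,1,1]}' 60
python3 -m crank '{"travel":[[0,0,-0.7],[0,0,-1.4],[0,0,-2.1],[0,0,-2.8],[0,0,-2.8]],"turn":[[0,0,0],[0,0,0],[0,0,0],[0,0,0],[0,0,0]],"gripper":[1,1,1,1,1]}' 60
python3 - <<'E'
from h import *
fs=[snap(n,n+'2') for n in('scene','top')]
def crop(f,x0,y0,w,h,s):
    im=f['pixels'][y0:y0+h,x0:x0+w,::-1].astype(float)
    im=np.clip((im/170)**0.7*255,0,255).astype(np.uint8)
    return cv2.resize(im,None,fx=s,fy=s,interpolation=cv2.INTER_CUBIC)
cv2.imwrite('pics/p2.png',np.hstack([crop(fs[0],315,100,80,80,5),crop(fs[1],220,80,80,80,5)]))
E
```

```text
clock: 4.3
position: [0.5104, 0.1015, 0.0897]
tool_rot: [3.141, 0.001, 2.53]
force: [0.1, 0.3, -2.5]
grip_width: 0.0209
finger_force: 59.3
clock: 4.8
position: [0.5087, 0.1019, 0.0602]
tool_rot: [-3.14, -0.001, 2.531]
force: [0.1, 1.0, -2.7]
grip_width: 0.0207
finger_force: 59.3
```

View pics/p2.png

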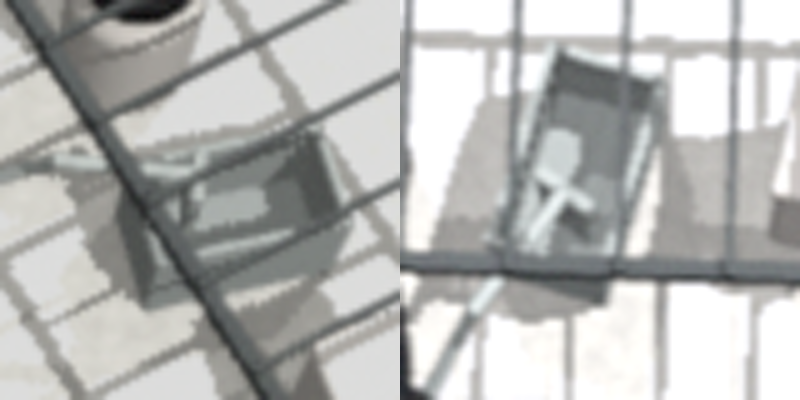

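The blade ((565,190) in the top half, (195,185) in the scene half) is between the pan's walls, with no contact force. I lower it further, then pull.

```bash
python3 -m crank '{"travel":[[0,0,-0.8],[0,0,-1.6],[0,0,-2.4],[0,0,-3.1],[0,0,-3.1]],"turn":[[0,0,0],[0,0,0],[0,0,0],[0,0,0],[0,0,0]],"gripper":[1,1,1,1,1]}' 60
python3 -m crank '{"travel":[[-0.6,0.2,0],[-1.2,0.5,0],[-2,1,0],[-2.8,1.6,0],[-3.6,2.2,0]],"turn":[[0,0,0],[0,0,0],[0,0,0],[0,0,0],[0,0,0]],"gripper":[1,1,1,1,1]}' 60
```

```text
clock: 5.4
position: [0.5088, 0.1016, 0.0291]
tool_rot: [-3.14, -0.001, 2.531]
force: [0.3, -0.4, -1.4]
grip_width: 0.0208
finger_force: 59.3
clock: 5.9
position: [0.4727, 0.1245, 0.0305]
tool_rot: [3.141, 0.0, 2.531]
force: [1.2, -0.0, -1.2]
grip_width: 0.0211
finger_force: 59.2
```

```bash
python3 -m crank '{"travel":[[-1.2,0.9,0],[-2.4,1.8,0],[-3.6,2.7,0],[-4.8,3.6,0],[-6,4.5,0]],"turn":[[0,0,0],[0,0,0],[0,0,0],[0,0,0],[0,0,0]],"gripper":[1,1,1,1,1]}' 60
python3 -m crank '{"travel":[[-1.2,0.9,0],[-2.4,1.8,0],[-3.6,2.7,0],[-4.8,3.6,0],[-6,4.5,0]],"turn":[[0,0,0],[0,0,0],[0,0,0],[0,0,0],[0,0,0]],"gripper":[1,1,1,1,1]}' 60
python3 - <<'E'
from h import *
fs=[snap(n,n+'3') for n in('scene','top')]
def crop(f,x0,y0,w,h,s):
    im=f['pixels'][y0:y0+h,x0:x0+w,::-1].astype(float)
    im=np.clip((im/170)**0.7*255,0,255).astype(np.uint8)
    return cv2.resize(im,None,fx=s,fy=s,interpolation=cv2.INTER_CUBIC)
cv2.imwrite('pics/p3.png',np.hstack([crop(fs[0],235,50,160,160,2.5),crop(fs[1],150,80,160,160,2.5)]))
E
```

```text
clock: 6.4
position: [0.4121, 0.1696, 0.0303]
tool_rot: [-3.142, -0.0, 2.531]
force: [0.1, -0.7, -1.3]
grip_width: 0.0206
finger_force: 59.3
clock: 6.9
position: [0.3521, 0.2144, 0.0304]
tool_rot: [-3.141, -0.0, 2.531]
force: [1.6, -0.6, -2.3]
grip_width: 0.0207
finger_force: 59.3
```

View pics/p3.png

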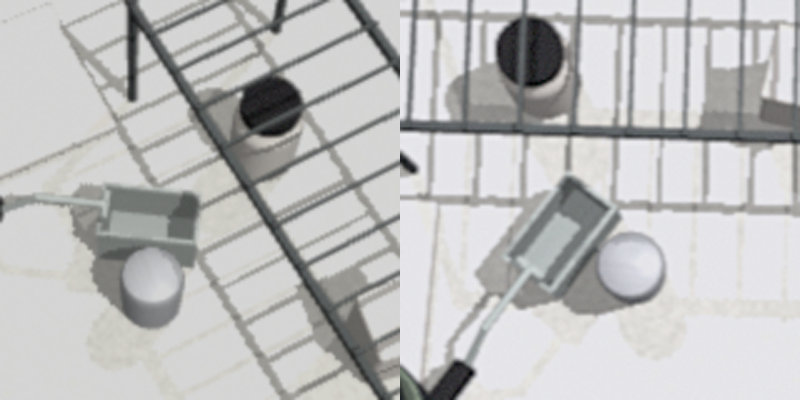

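The pan is out from under the rack (top half (562,235), still upright) and passes beside the shaker (631,267) with a gap. I keep pulling, slightly more to the left.

```bash
python3 -m crank '{"travel":[[-1,1,0],[-2.2,2.0,0],[-3.4,3,0],[-4.6,4,0],[-5.4,4.8,0]],"turn":[[0,0,0],[0,0,0],[0,0,0],[0,0,0],[0,0,0]],"gripper":[1,1,1,1,1]}' 60
python3 -m crank '{"travel":[[-0.8,0.7,0],[-1.5,1.3,0],[-1.8,1.6,0],[-1.8,1.6,0],[-1.8,1.6,0]],"turn":[[0,0,0],[0,0,0],[0,0,0],[0,0,0],[0,0,0]],"gripper":[1,1,1,1,1]}' 60
```

```text
clock: 7.5
position: [0.2987, 0.262, 0.0303]
tool_rot: [-3.141, 0.0, 2.531]
force: [1.4, -0.7, -2.8]
grip_width: 0.021
finger_force: 59.3
clock: 8.0
position: [0.2816, 0.2776, 0.0303]
tool_rot: [-3.142, 0.0, 2.531]
force: [1.1, -0.4, -2.3]
grip_width: 0.0207
finger_force: 59.3
```

```bash
python3 -m crank '{"travel":[[0.8,-0.6,0],[0.8,-0.6,2],[0.8,-0.6,5],[0.8,-0.6,9],[0.8,-0.6,11]],"turn":[[0,0,0],[0,0,0],[0,0,0],[0,0,0],[0,0,0]],"gripper":[1,1,1,1,1]}' 60
python3 -m crank '{"travel":[[2.4,1.6,0],[4.8,3.3,0],[7.2,5,0],[9.6,6.6,0],[9.6,6.6,0]],"turn":[[0,0,8],[0,0,16],[0,0,24],[0,0,29.1],[0,0,29.1]],"gripper":[1,1,1,1,1]}' 60
```

```text
clock: 8.5
position: [0.2907, 0.2712, 0.1426]
tool_rot: [3.14, 0.0, 2.529]
force: [0.1, 1.0, -1.5]
grip_width: 0.0211
finger_force: 59.3
clock: 9.0
position: [0.389, 0.3382, 0.1402]
tool_rot: [3.141, 0.002, 3.04]
force: [0.4, 0.2, -1.7]
grip_width: 0.021
finger_force: 59.3
```

```bash
python3 -m crank '{"travel":[[0,0,-4],[0,0,-8],[0,0,-10],[0,0,-10.8],[0,0,-11.2]],"turn":[[0,0,0],[0,0,0],[0,0,0],[0,0,0],[0,0,0]],"gripper":[1,1,1,1,1]}' 60
python3 -m crank '{"travel":[[0,0,-0.2],[0,0,-0.4],[0,0,-0.5],[0,0,-0.6],[0,0,-0.7]],"turn":[[0,0,0],[0,0,0],[0,0,0],[0,0,0],[0,0,0]],"gripper":[1,1,1,1,1]}' 60
```

```text
clock: 9.5
position: [0.3858, 0.3369, 0.028]
tool_rot: [-3.141, -0.0, 3.038]
force: [-0.2, 0.4, -0.7]
grip_width: 0.0208
finger_force: 59.3
clock: 10.0
position: [0.3855, 0.338, 0.0215]
tool_rot: [3.141, 0.0, 3.039]
force: [0.0, -0.4, -1.8]
grip_width: 0.0209
finger_force: 59.3
```

```bash
python3 -m crank '{"travel":[[0,0,-0.1],[0,0,-0.1],[0,0,-0.2],[0,0,-0.2],[0,0,-0.2]],"turn":[[0,0,0],[0,0,0],[0,0,0],[0,0,0],[0,0,0]],"gripper":[1,1,1,1,1]}' 60
```

```text
clock: 10.5
position: [0.3855, 0.3379, 0.02]
tool_rot: [3.141, 0.0, 3.039]
force: [-3.9, -3.1, 17.9]
grip_width: 0.0209
finger_force: 61.9
```

```bash
python3 -m crank '{"travel":[[0,0,0.05],[0,0,0.05],[0,0,0.05],[0,0,0.05],[0,0,0.05]],"turn":[[0,0,0],[0,0,0],[0,0,0],[0,0,0],[0,0,0]],"gripper":[0.65,0.6,0.5,0.4,0.2]}' 20
python3 -m crank '{"travel":[[0,0,0],[0,0,2],[0,0,6],[0,0,10],[-2,-3,13]],"turn":[[0,0,0],[0,0,0],[0,0,0],[0,0,0],[0,0,0]],"gripper":[0,0,0,0,0]}' 60
python3 - <<'E'
from h import *
fs=[snap(n,n+'4') for n in('scene','top')]
def crop(f,x0,y0,w,h,s):
    im=f['pixels'][y0:y0+h,x0:x0+w,::-1].astype(float)
    im=np.clip((im/170)**0.7*255,0,255).astype(np.uint8)
    return cv2.resize(im,None,fx=s,fy=s,interpolation=cv2.INTER_CUBIC)
cv2.imwrite('pics/p4.png',np.hstack([crop(fs[0],200,40,160,160,2.5),crop(fs[1],120,110,160,160,2.5)]))
E
```

```text
clock: 11.0
position: [0.3854, 0.3378, 0.0197]
tool_rot: [-3.141, -0.0, 3.039]
force: [0.3, 0.1, -0.4]
grip_width: 0.0641
finger_force: 0.0
clock: 11.5
position: [0.3669, 0.3103, 0.1519]
tool_rot: [3.138, 0.002, 3.04]
force: [0.3, -1.4, 1.1]
grip_width: 0.0854
finger_force: 0.0
```

View pics/p4.png

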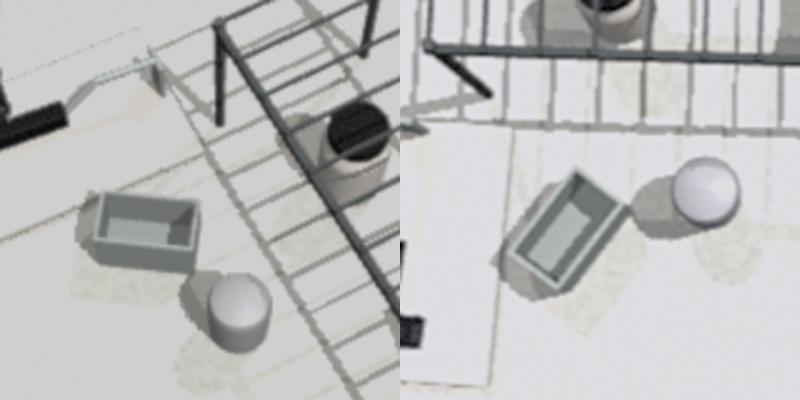

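The pan stands upright and clear of the rack: rim corners in the top half are (576,168), (631,207), (507,248), (559,290), and in the scene half (103,192), (200,200), (196,245), (96,238). The hook is back on the board.

```bash
cat > fitpan.py <<'E'
from h import *
from scipy.optimize import least_squares
np.set_printoptions(precision=4,suppress=True)
def fit(obs,x0,free_z=False):
    def r(p):
        c,sn=np.cos(p[2]),np.sin(p[2]);R=np.array([[c,-sn,0],[sn,c,0],[0,0,1]])
        return np.concatenate([proj(o[0],R@np.array(m)+[p[0],p[1],p[3]])-o[1:] for m,o in obs])
    q=least_squares(r,list(x0)+[0],loss='soft_l1').x;return q,r(q).reshape(-1,2)
E
python3 - <<'E'
from fitpan import *
S=load('scene4');T=load('top4')
s=lambda x,y:(S,200+x/2.5,40+y/2.5); t=lambda x,y:(T,120+(x-400)/2.5,110+y/2.5)
a,w,h=.052,.03,.06
obs=[((a,w,h),t(576,168)),((a,-w,h),t(631,207)),((-a,w,h),t(507,248)),((-a,-w,h),t(559,290)),((a,w,h),s(200,200)),((a,-w,h),s(196,245)),((-a,-w,h),s(96,238)),((-a,w,h),s(103,192)),((-a,-w,0),s(98,262)),((a,-w,0),s(193,270))]
p,res=fit(obs,[.46,.14,-.65]);print(p,np.degrees(p[2]));print(res)
print(*tri(t(576,168),s(200,200)),*tri(t(559,290),s(96,238)))
E
```

```text
[ 0.458   0.1502 -0.6233  0.0137] -35.71225368062281
[[ 0.6479 -2.9376]
 [-1.1217 -3.0491]
 [ 0.3675  0.2747]
 [-0.112  -0.8204]
 [ 0.1988 -0.7956]
 [-1.3396  2.197 ]
 [-1.9275  0.3159]
 [-0.9384 -2.1074]
 [-0.3088  0.897 ]
 [ 0.3438  2.1973]]
[0.5144 0.1456 0.0689] [[0.4, -1.2], [-1.1, 0.3]] [0.3994 0.154  0.0773] [[0.5, -1.3], [-1.3, 0.2]]
```

```bash
python3 -m crank '{"travel":[[2.2,-3.8,1.5],[4.4,-7.6,3],[6.8,-12,3],[9.1,-16,3],[9.1,-16,3]],"turn":[[0,0,-8],[0,0,-16],[0,0,-24],[0,0,-30],[0,0,-30]],"gripper":[0,0,0,0,0]}' 60
python3 - <<'E'
from h import *
f=snap('wrist','w2');print(bot.observe()['position'],bot.observe()['tool_rot'])
im=np.clip((f['pixels'][...,::-1]/170.)**.7*255,0,255).astype(np.uint8)
cv2.imwrite('pics/w2.png',cv2.resize(im,(800,600),interpolation=cv2.INTER_CUBIC))
E
```

```text
clock: 12.1
position: [0.4587, 0.1426, 0.1799]
tool_rot: [-3.141, 0.002, 2.504]
force: [-1.7, 1.1, -0.3]
grip_width: 0.0855
finger_force: 0.0
[0.4574221  0.14531894 0.17960066] [-3.14101170e+00  7.24295863e-04  2.50989354e+00]
```

View pics/w2.png

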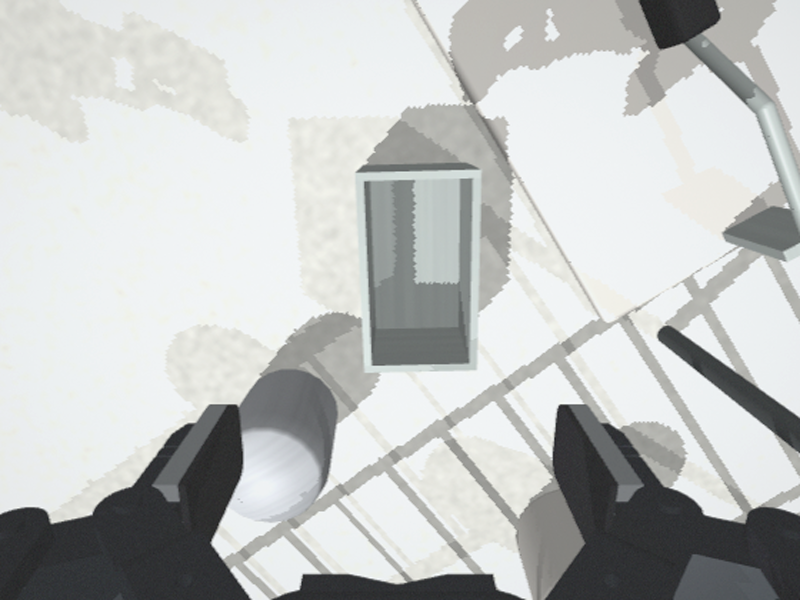

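Wrist view: the pan rim has corners (358,172), (481,170), (365,370), (476,370) and lies square to the fingers; the shaker is at (285,460), the hook on the board at upper right.

```bash
python3 - <<'E'
from fitpan import *
W=load('w2');S=load('scene4');T=load('top4')
P=[(358,172),(481,170),(365,371),(476,370)]
q=np.array([atz(W,x*.7,y*.7,.06) for x,y in P]);print(q,q.mean(0))
e=q[2]-q[0]+q[3]-q[1];print(np.degrees(np.arctan2(e[1],e[0])), [np.linalg.norm(q[i]-q[j]) for i,j in((0,2),(1,3),(0,1),(2,3))])
s=lambda x,y:(S,200+x/2.5,40+y/2.5); t=lambda x,y:(T,120+(x-400)/2.5,110+y/2.5)
w=lambda i:(W,P[i][0]*.7,P[i][1]*.7)
for i,a,b in((0,(559,290),(96,238)),(1,(507,248),(103,192)),(2,(631,207),(196,245)),(3,(576,168),(200,200))): print(*tri(w(i),t(*a),s(*b)))
E
```

```text
[[0.3999 0.1619 0.06  ]
 [0.4338 0.2092 0.06  ]
 [0.4836 0.1017 0.06  ]
 [0.5183 0.1495 0.06  ]] [0.4589 0.1556 0.06  ]
-35.48214708444849 [np.float64(0.10317743639215521), np.float64(0.10352435512084912), np.float64(0.058215910196385626), np.float64(0.059100240832309754)]
[0.4004 0.1605 0.061 ] [[-1.3, 2.1], [-0.7, -1.6], [-1.4, 0.9]]
[0.4355 0.2105 0.0522] [[1.2, 0.3], [0.4, 0.0], [-0.3, -0.0]]
[0.4832 0.0998 0.064 ] [[-2.6, 3.3], [-2.3, -2.8], [-1.9, 2.5]]
[0.5164 0.1486 0.0616] [[-2.1, -0.3], [-0.3, -1.6], [-1.0, 0.4]]
```

```bash
python3 -m crank '{"travel":[[0.1,0.5,0],[0.1,0.5,0],[0.1,0.5,-4],[0.1,0.5,-8],[0.1,0.5,-8]],"turn":[[0,0,0.5],[0,0,0.5],[0,0,0.5],[0,0,0.5],[0,0,0.5]],"gripper":[0,0,0,0,0]}' 60
```

```text
clock: 12.65
position: [0.4548, 0.153, 0.0964]
tool_rot: [-3.136, -0.003, 2.526]
force: [-0.6, -0.4, 1.3]
grip_width: 0.0855
finger_force: 0.0
```

```bash
python3 -m crank '{"travel":[[0.3,0.2,0],[0.3,0.2,-2],[0.3,0.2,-4.5],[0.3,0.2,-6.6],[0.3,0.2,-6.6]],"turn":[[0,0,0],[0,0,0],[0,0,0],[0,0,0],[0,0,0]],"gripper":[0,0,0,0,0]}' 40
python3 -m crank '{"travel":[[0,0,0],[0,0,0],[0,0,0],[0,0,0],[0,0,0]],"turn":[[0,0,0],[0,0,0],[0,0,0],[0,0,0],[0,0,0]],"gripper":[0.2,0.3,0.4,0.6,1]}' 40
python3 -m crank '{"travel":[[0,0,0],[0,0,0],[0,0,0],[0,0,0],[0,0,0.3]],"turn":[[0,0,0],[0,0,0],[0,0,0],[0,0,0],[0,0,0]],"gripper":[1,1,1,1,1]}' 40
```

```text
clock: 13.15
position: [0.4606, 0.1554, 0.0339]
tool_rot: [-3.141, -0.0, 2.525]
force: [-0.5, 0.1, 1.0]
grip_width: 0.0857
finger_force: 0.0
clock: 13.65
position: [0.4614, 0.1553, 0.0357]
tool_rot: [3.139, 0.001, 2.524]
force: [-2.1, -1.0, 15.0]
grip_width: 0.0594
finger_force: 39.8
clock: 14.15
position: [0.461, 0.1551, 0.0381]
tool_rot: [3.14, 0.001, 2.524]
force: [-0.5, 0.1, -3.4]
grip_width: 0.0593
finger_force: 44.5
```

```bash
python3 -m crank '{"travel":[[0,0,2],[0,0,5],[0,0,9],[0,0,13],[0,0,15]],"turn":[[0,0,0],[0,0,0],[0,0,0],[0,0,0],[0,0,0]],"gripper":[1,1,1,1,1]}' 60
python3 -m crank '{"travel":[[-0.2,-2,0],[-0.6,-6,0],[-1,-10,0],[-1.4,-14,0],[-1.8,-18,0]],"turn":[[0,0,0],[0,0,0],[0,0,0],[0,0,0],[0,0,0]],"gripper":[1,1,1,1,1]}' 60
python3 -m crank '{"travel":[[-0.4,-4,0],[-0.8,-8,0],[-1.2,-12,0],[-1.6,-16,0],[-2,-20,0]],"turn":[[0,0,0],[0,0,0],[0,0,0],[0,0,0],[0,0,0]],"gripper":[1,1,1,1,1]}' 60
python3 -m crank '{"travel":[[-0.3,-4,0],[-0.6,-7,0],[-0.6,-8.9,0],[-0.6,-8.9,0],[-0.6,-8.9,0]],"turn":[[0,0,0],[0,0,0],[0,0,0],[0,0,0],[0,0,0]],"gripper":[1,1,1,1,1]}' 60
```

```text
clock: 14.65
position: [0.4612, 0.155, 0.1907]
tool_rot: [3.138, 0.002, 2.524]
force: [1.2, 0.8, -3.6]
grip_width: 0.059
finger_force: 73.3
clock: 15.15
position: [0.442, -0.0266, 0.1878]
tool_rot: [3.141, 0.001, 2.524]
force: [1.6, 0.1, -2.4]
grip_width: 0.0586
finger_force: 73.2
clock: 15.65
position: [0.422, -0.2267, 0.1878]
tool_rot: [3.141, 0.001, 2.524]
force: [1.1, -0.7, -2.5]
grip_width: 0.0586
finger_force: 73.2
clock: 16.15
position: [0.4163, -0.314, 0.1873]
tool_rot: [3.141, 0.0, 2.523]
force: [-0.4, 0.1, -2.5]
grip_width: 0.0587
finger_force: 73.2
```

```bash
python3 -m crank '{"travel":[[0,0,-3],[0,0,-6],[0,0,-8],[0,0,-9],[0,0,-9.4]],"turn":[[0,0,0],[0,0,0],[0,0,0],[0,0,0],[0,0,0]],"gripper":[1,1,1,1,1]}' 60
python3 -m crank '{"travel":[[0,0,-0.15],[0,0,-0.3],[0,0,-0.4],[0,0,-0.5],[0,0,-0.5]],"turn":[[0,0,0],[0,0,0],[0,0,0],[0,0,0],[0,0,0]],"gripper":[1,1,1,1,1]}' 60
```

```text
clock: 16.65
position: [0.4165, -0.3134, 0.0925]
tool_rot: [3.141, -0.001, 2.525]
force: [0.2, -0.0, -1.8]
grip_width: 0.0587
finger_force: 73.1
clock: 17.15
position: [0.4165, -0.3142, 0.088]
tool_rot: [3.142, 0.0, 2.524]
force: [-0.4, -0.4, -2.1]
grip_width: 0.0588
finger_force: 73.1
```

```bash
python3 -m crank '{"travel":[[0,0,-0.1],[0,0,-0.1],[0,0,-0.15],[0,0,-0.15],[0,0,-0.15]],"turn":[[0,0,0],[0,0,0],[0,0,0],[0,0,0],[0,0,0]],"gripper":[1,1,1,1,1]}' 60
```

```text
clock: 17.65
position: [0.4164, -0.3142, 0.0863]
tool_rot: [-3.142, -0.0, 2.524]
force: [0.5, 0.1, -2.2]
grip_width: 0.0582
finger_force: 73.1
```

```bash
python3 -m crank '{"travel":[[0,0,-0.05],[0,0,-0.05],[0,0,-0.1],[0,0,-0.1],[0,0,-0.1]],"turn":[[0,0,0],[0,0,0],[0,0,0],[0,0,0],[0,0,0]],"gripper":[1,1,1,1,1]}' 60
```

```text
clock: 18.15
position: [0.4164, -0.3143, 0.0859]
tool_rot: [3.141, 0.0, 2.524]
force: [-4.5, 2.9, 15.1]
grip_width: 0.0586
finger_force: 75.4
```

Contact. Release slowly and retreat.

```bash
python3 -m crank '{"travel":[[0,0,0.05],[0,0,0.05],[0,0,0.05],[0,0,0.05],[0,0,0.05]],"turn":[[0,0,0],[0,0,0],[0,0,0],[0,0,0],[0,0,0]],"gripper":[0.2,0.15,0.1,0,0]}' 20
python3 -m crank '{"travel":[[0,0,0],[0,0,1.5],[0,0,5],[0,0,10],[0,0,13]],"turn":[[0,0,0],[0,0,0],[0,0,0],[0,0,0],[0,0,0]],"gripper":[0,0,0,0,0]}' 20
python3 -m crank '{"travel":[[0,0,0],[0,5,2],[0,10,2],[0,15,2],[0,20,2]],"turn":[[0,0,0],[0,0,0],[0,0,0],[0,0,0],[0,0,0]],"gripper":[0,0,0,0,0]}' 20
python3 - <<'E'
from fitpan import *
S=snap('scene','scene5');T=snap('top','top5');T0=load('top0')
def diff(n,n0):
    a=load(n)['pixels'].astype(int);b=load(n0)['pixels'].astype(int)
    return (abs(a-b).max(2)>18).astype(np.uint8)
d=diff('top5','top0');k,l,st,c=cv2.connectedComponentsWithStats(d)
for i in range(1,k):
    if st[i,4]>25: print('top',st[i],c[i],atz(T,*c[i],.05))
# model overlay comparison: predicted rim outline of pan at plate and edge agreement
def rim(p,f,z=.11):
    cs,sn=np.cos(p[2]),np.sin(p[2])
    return np.array([proj(f,[p[0]+cs*a-sn*b,p[1]+sn*a+cs*b,z]) for a,b in((.052,.03),(.052,-.03),(-.052,-.03),(-.052,.03))])
for n,f,n0 in(('top',T,'top0'),('scene',S,'scene0')): print(n,rim((.416,-.314,-.617),f).round(1).tolist())
for n,n0 in(('scene5','scene0'),):
    k,l,st,c=cv2.connectedComponentsWithStats(diff(n,n0))
    for i in range(1,k):
        if st[i,4]>25: print(n,st[i],c[i])
E
```

```text
clock: 18.65
position: [0.4164, -0.3142, 0.0857]
tool_rot: [-3.142, -0.0, 2.524]
force: [0.5, -0.1, 0.2]
grip_width: 0.0854
finger_force: 0.0
clock: 19.15
position: [0.4166, -0.3148, 0.2187]
tool_rot: [3.142, 0.002, 2.523]
force: [-0.2, -0.4, -0.6]
grip_width: 0.0854
finger_force: 0.0
clock: 19.65
position: [0.4158, -0.1159, 0.2355]
tool_rot: [3.142, -0.0, 2.524]
force: [1.8, 0.7, 0.4]
grip_width: 0.0855
finger_force: 0.0
top [     0      5    560    415 180972] [283.4521 222.1488] [ 0.4133 -0.0755  0.05  ]
top [143  46  14  19 144] [151.2847  52.0903] [0.8214 0.2602 0.05  ]
top [157  46  22  40 730] [167.6068  65.0959] [0.7898 0.2186 0.05  ]
top [179  47  21  40 761] [189.1432  65.9382] [0.7895 0.1659 0.05  ]
top [201  48  21  39 762] [211.0617  66.7257] [0.7893 0.1122 0.05  ]
top [222  48  22  40 764] [232.7906  67.4634] [0.7892 0.059  0.05  ]
top [ 221   49   65   83 3125] [251.7981  99.1802] [0.711  0.0097 0.05  ]
top [136  50  19  29 319] [142.4859  66.8339] [0.7833 0.2796 0.05  ]
top [266  50  21  39 770] [276.239   68.7948] [ 0.7895 -0.0476  0.05  ]
top [ 287   50   22   71 11
[... 2264 characters left out ...]
189.5588]
scene5 [  7 181  60  43 496] [ 39.5383 208.2903]
scene5 [343 186  28  21 322] [356.1304 196.0186]
scene5 [393 192  45  31 727] [414.1128 207.2779]
scene5 [  15  196   74   65 1524] [ 61.5492 237.8209]
scene5 [353 198  44  43 907] [376.2381 217.7519]
scene5 [  6 225  29   4  68] [ 19.3971 226.5   ]
scene5 [103 263  16  20  94] [110.4681 273.9362]
scene5 [299 272  59  43 714] [319.4636 288.9258]
scene5 [231 279   8  14  37] [233.2432 284.1081]
scene5 [315 282  46  29 745] [341.0161 297.4792]
scene5 [317 330  24  14 151] [326.5563 335.6954]
scene5 [182 376  12  11  53] [187.9245 380.3585]
scene5 [162 396   7   9  32] [165.0312 400.125 ]
scene5 [ 74 410  22  10  71] [ 83.7746 414.7746]
```

```bash
python3 - <<'E'
from h import *
for v,items in(('top',{'shaker':(228,170,260,204),'jar':(186,84,222,128),'hook':(100,155,128,246),'tub':(288,90,326,122)}),('scene',{'shaker':(282,146,312,182),'jar':(328,78,358,122),'hook':(190,60,270,102),'tub':(370,165,415,202)})):
    a=cv2.cvtColor(load(v+'0')['pixels'],cv2.COLOR_RGB2GRAY);b=cv2.cvtColor(load(v+'5')['pixels'],cv2.COLOR_RGB2GRAY)
    for n,(x0,y0,x1,y1) in items.items():
        m=cv2.matchTemplate(b[y0-15:y1+15,x0-15:x1+15],a[y0:y1,x0:x1],cv2.TM_CCOEFF_NORMED);_,s,_,p=cv2.minMaxLoc(m);print(v,n,round(s,2),p[0]-15,p[1]-15)
o=bot.observe();print(o['clock'],o['force'])
E
```

```text
top shaker 1.0 0 0
top jar 1.0 0 0
top hook 0.95 0 0
top tub 1.0 0 0
scene shaker 0.34 14 -5
scene jar 0.95 0 0
scene hook 0.22 -15 15
scene tub 1.0 0 0
19.75 [ 0.01821854 -1.40182518 -0.31402156]
```

Top view matches the start for the bystanders and the hook (the two poor scene matches are probably the arm in the way). Handing in.

```bash
python3 -c "
from workcell import bot
print(bot.job_done())"
```

```text
the job is handed in; nothing more can be done
None
```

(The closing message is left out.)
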